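Raise the coffee spout, set the mug under it and start the brew

ROBOT

A 7-joint arm with a two-finger parallel gripper is mounted at the origin on a cart in front of the work surface, level with it; the furniture and walls round the work are solid. World frame = base frame: x ahead of the robot, y to its left, z up, the work surface at z = 0. Lengths are in m, angles in rad, forces in N, time in s.
With the tool pointing down it reaches from about 0.4 to 0.875 m from the base axis. Payload 19.3 kg.
Tool frame: the origin (TCP) lies between the finger pads; the fingertips stand 17 mm ahead of it and the grasp point (between the pads) lies 2 mm behind it; z points along the fingers, y is the line along which they close (so a half turn about z gives the same grasp; the last joint's range is limited). The gripper opens to 85 mm and grips with 20 to 120 N. Pads are 22 mm wide; open, the fingers measure 114 mm over their backs; the gripper's body (76 mm by 85 mm) begins 54 mm behind the grasp point. The pads swing forward as they close: fully open they stand 13 mm farther back than shut.
Start: joints at [-1.247, 0.521, -0.036, 1.599, 0.021, 1.021, -0.113], TCP at [0.24, 0.577, 0.224] pointing down, gripper open.
Joint ranges: [-2.91, 2.91], [-0.3, 2.13], [-1.5, 1.42], [0.17, 2.43], [-1.26, 4.41], [0.16, 1.93], [-2.52, 2.52]. Speed limits (rad/s): [1.89, 1.89, 2.39, 2.39, 3.01, 3.01, 3.01].

INTERFACE

Orientations are given as [roll, pitch, yaw] about the fixed x, y, z axes, in that order (R = Rz(yaw) Ry(pitch) Rx(roll)).
In Python, from workcell import bot gives the robot as it stands.
- The arm moves only by the shell command python3 -m inch 'ROWS' [FORCE]. ROWS is JSON, a list of rows, each a list of 7 numbers: the shift along the tool's x, y, z in units of 200 mm (1.0 is 200 mm), then the turn, a rotation vector about the tool's x, y, z in units of 90 degrees (1.0 is 90 degrees), then the opening, from 0 (shut) to 1 (fully open). In form: [[x, y, z, rx, ry, rz, grip], ...]. A call has 1 to 20 rows; each row is the pose to reach, as a shift and turn from the pose commanded when the call began, along the tool's axes at that moment; what a row does not reach only later rows make up. A row lasts 1/8 s, in which the tool goes at most 62.5 mm and 10.7 degrees, less where a joint would pass 70% of its speed; a pose out of reach is approached as far as the arm can. A call with a number of a shift or a turn outside -1 to 1 is refused whole. A call with a gripper value outside its range is refused whole. The fingers move at their own pace and stop on an object; FORCE is the grip in N (left out, the last holds). Time passes only in rows, so rows that repeat a pose let the fingers close. It gives the time, the measured TCP pose, the force, the opening and the grip force at its end, in the units of the state.
- bot.observe(): the state, without advancing time (a new reading comes with each control period).
- bot.grab_frame(name): name is "scene" or "top" or "wrist"; returns a dict with "img" (480x640x3 uint8, red, green, blue), "z_map" (480x640 float32, m along the optical axis (not along the pixel's ray), 0 where there is no reading), "vfov" (degrees; the focal length in pixels is half the picture's height over the tangent of half this angle, whatever the lens; pixels are square), "cx", "cy" (the principal point, pixels), "distortion" ([k1, k2, p1, p2, k3] as OpenCV has them; the pictures are not rectified), "rvec" (rotation vector, rad) and "tvec" (3), from world to camera coordinates, as OpenCV has them. Camera axes: x right, y down, z forward; pixel columns grow to the right and rows downward; lengths in m; the calibration is good to about 2 mm. A picture is of the moment at which its call begins.
- bot.job_done(): hands the job in; it is judged then, once.
The state is a dict: "clock": time; "qpos": joint angles; "qd": joint speeds; "joint_efforts": joint torques, N m; "position": TCP position; "tool_rot": TCP orientation; "force": force on the tool from outside, world axes, zero at the start; "moment": the same for the moment, N m; "grip_width": finger opening in m; "finger_force": force on a finger pad.
Only numpy, scipy, OpenCV 4.12 (cv2) and the standard library are available. Lean on these libraries where they do the work, as an engineer would, in place of code of your own. Each camera call takes 0.05 s, during which the arm holds its last target. There are 200 camera calls.

TASK

Get the coffee machine ready and start it: its spout is pushed down for small cups, so raise it all the way up, then carry the mug by its handle and set it down gently, upright and flat on the drip tray with its mouth centred under the two outlets. With the mug standing there on its own, press the brew button on top of the machine; never tip the mug over on its way, and leave the paper punch, the tea-light glass and the calculator where they are.

Things in the scene. Friction and masses are not known exactly. Their poses are not given: they have to be found in the camera images.
- coffee_machine: compact dark grey coffee machine, aluminium front, fixed; 270 deep x 150 wide x 281 high, standing on x -145 to 125 of its own frame; front = own -x, origin at unit-top height. Drip tray at the front: steel grid 22 above the unit's top, inside x -139 to -29, y -68 to 68, rim 5 higher all round, 6 wide. Front face at x = -25; only the spout stands out from it over the tray
- tray (a point): point on top of the drip tray's grid, middle of the tray (2 mm nearer the front than the outlets)
- spout (a joint): height of the sliding spout in m: 0 lowest, 0.055 at its upper stop. It slides straight up with about 5 N of friction and stays where it is left
- outlet (a point): midway between the lower ends of the spout's two outlets, 76 above the grid when lowest. The spout is a glossy black hood, 56 wide (machine y), flat ribbed sides, reaching from 60 in front of this point (machine -x) back to the front face, and from 16 to 50 above it. Lift it by the two sides of its front part, e.g. 40 in front of and 33 above this point
- brew (a joint): travel of the brew button in m: 0 released, 0.005 fully down; springs back, about 4 N
- brew_top (a point): middle of the top of the brew button, a light round cap 22 across in the middle of the flat top panel (260 high), pressed straight down; between two flat grey fields that do not move
- mug: empty blue mug, 96 high, 81 across (too wide to grasp across), 0.28 kg, loose on the unit's top. Origin: centre of its underside, on the axis of the round body; z up through the mouth; the handle points to its own -x
- mug_handle (a point): middle of the upright outer strap of the mug's handle, 70 from the mug's axis and 51 above its underside; the strap is 14 wide (mug's y, flat sides), 9 thick (mug's x) and about 52 high; 25 of free space between strap and mug wall
- hole_punch: red and grey two-hole paper punch, 98 x 105 x 61, loose, to be left alone; origin under its centre
- tealight: orange tea-light glass, 59 across, 58 high, loose, to be left alone; origin under its centre
- calculator: flat desk calculator, 128 x 78 x 14, loose, to be left alone; origin under its centre

How it is judged:
On the way, in this order (a step that is already met when the one before it is completed fails the run):
1. the spout is raised to within 7 mm of its upper stop (value of joint spout above 0.048 m), for 0.2 s.
2. the mug stands upright and released on the tray's grid, its axis within 15 mm of the outlets (horizontal distance between mug and outlet below 0.015 m and angle between mug's own z axis and vertical below 0.06 rad and z of mug in the frame of tray below 0.004 m and contact force between mug and the fingers below 0.1 N and linear speed of mug below 0.02 m/s), for 0.3 s.
3. the brew button is pressed down (value of joint brew above 0.0035 m), for 0.05 s.
At the end, for the whole second after the job is handed in: the spout is up within 7 mm of its stop, the mug stands at rest and upright (within 3.4 degrees) flat on the drip tray's grid with its axis within 15 mm of the outlets, and the brew button has come back up after being pressed (value of joint spout above 0.048 m and value of joint brew below 0.002 m and horizontal distance between mug and outlet below 0.015 m and angle between mug's own z axis and vertical below 0.06 rad and z of mug in the frame of tray below 0.004 m and linear speed of mug below 0.01 m/s); the robot touches nothing.
It fails at once if the mug is tipped by more than 30 degrees (angle between mug's own z axis and vertical above 0.52 rad).
It fails at once if the mug is dropped or knocked loose (moves faster than 0.35 m/s while not held, as after a fall of some 6 mm) (contact force between mug and the fingers below 0.1 N and linear speed of mug above 0.35 m/s).
It fails at once if the paper punch, the tea-light glass or the calculator is moved by more than 20 mm (distance of any of hole_punch, tealight, calculator from where it was at the start of the episode above 0.02 m).
It also fails if it takes over 69 s, if anything falls off the work surface, if the arm or the gripper's body presses on something with over 40 N, if the wrist force passes 120 N, or if a joint passes its speed limit or range.

## Working session

There is one attempt and no reset: what is moved stays moved. The work goes in short steps, Python scripts to look and compute and a shell command to move; the robot and the scene stay as the last step left them, time stands still between calls to the robot, and variables do not carry over. Pictures are saved under pics/ and viewed, at most 10 in all, crops included, and the job is handed in when it is done.

```bash
mkdir -p pics; cat > h.py <<'E'
import numpy as np, cv2, pickle
from scipy.spatial.transform import Rotation as R
from workcell import bot
def grab(n):
    f=bot.grab_frame(n); pickle.dump(f,open(f'{n}.pkl','wb')); return f
def load(n): return pickle.load(open(f'{n}.pkl','rb'))
def K(f):
    h=f['img'].shape[0]; fl=h/2/np.tan(np.radians(f['vfov'])/2)
    return np.array([[fl,0,f['cx']],[0,fl,f['cy']],[0,0,1]])
def cloud(f):
    h,w=f['z_map'].shape; u,v=np.meshgrid(np.arange(w),np.arange(h))
    p=np.stack([u,v],-1).reshape(-1,1,2).astype(np.float64)
    n=cv2.undistortPoints(p,K(f),np.array(f['distortion'],float)).reshape(h,w,2)
    z=f['z_map'][...,None]; c=np.concatenate([n*z,z],-1)
    M=cv2.Rodrigues(np.array(f['rvec'],float))[0]
    P=(c-np.array(f['tvec']).reshape(3))@M
    P[f['z_map']==0]=np.nan
    return P
def proj(f,X):
    return cv2.projectPoints(np.array(X,float).reshape(-1,3),np.array(f['rvec'],float),np.array(f['tvec'],float),K(f),np.array(f['distortion'],float))[0].reshape(-1,2)
E
python3 - <<'E'
from h import *
np.set_printoptions(precision=3,suppress=True)
s=bot.observe(); print(s)
for n in('scene','top'):
    f=grab(n); cv2.imwrite(f'pics/{n}0.png',f['img'][...,::-1])
    M=cv2.Rodrigues(np.array(f['rvec'],float))[0]; print(n,-M.T@np.array(f['tvec']).reshape(3),f['vfov'])
E
```

```text
{'clock': 0.0, 'qpos': array([-1.247,  0.522, -0.036,  1.6  ,  0.021,  1.021, -0.113]), 'qd': array([-0.001, -0.001, -0.001,  0.   , -0.002,  0.   ,  0.001]), 'joint_efforts': array([  0.001, -92.711,   1.98 , -36.994,   0.018,   0.008,   0.   ]), 'position': array([0.24 , 0.577, 0.223]), 'tool_rot': array([-3.14 ,  0.   ,  2.748]), 'force': array([ 0.055, -0.468, -0.094]), 'moment': array([ 0.013,  0.028, -0.011]), 'finger_force': 0.0, 'grip_width': 0.08549266781678458}
scene [-0.113 -0.55   0.822] 47.50807855553279
top [ 0.302 -0.04   1.627] 45.07141955792066
```

View pics/scene0.png

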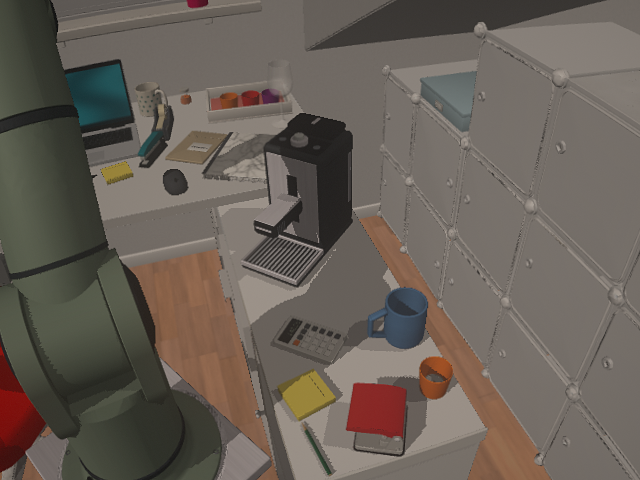

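View pics/top0.png

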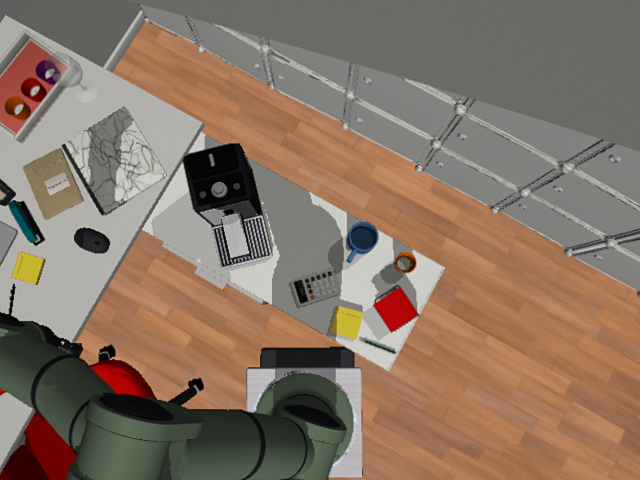

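The scene view shows the machine at about (310,190), with its spout at (278,213) and tray at (283,258). The mug is at (405,318) with its handle at (375,322). In the top view the mug centre is at (362,237), its handle end at (350,260), the brew button at (219,189) and the tray at (241,240). Next I'll fit poses from the depth maps.

```bash
python3 - <<'E'
from h import *
np.set_printoptions(precision=4,suppress=True)
C={n:cloud(load(n)) for n in('scene','top')}
t=C['top']; s=C['scene']
for n,uv in dict(btn=(219,189),panel=(215,160),grid=(255,225),spout=(233,225),mugin=(362,237),handle=(351,257),table=(300,240),calc=(315,288),punch=(395,308),tea=(405,262)).items(): print(n,t[uv[1],uv[0]])
for n,uv in dict(btn=(299,140),spout=(275,210),handle=(372,325),frontface=(285,180),grid=(285,262)).items(): print('s',n,s[uv[1],uv[0]])
def rect(P,lo,hi,box,l):
    m=(P[...,2]>lo)&(P[...,2]<hi)&(P[...,0]>box[0])&(P[...,0]<box[1])&(P[...,1]>box[2])&(P[...,1]<box[3])
    q=P[m]; print(l,len(q)); 
    if len(q)>5: print(cv2.minAreaRect(q[:,:2].astype(np.float32)),np.median(q[:,2])); 
    return q
for n in C:
    P=C[n]
    rect(P,.253,.285,(.3,1,0,.6),n+' panel')
    rect(P,.015,.032,(.3,.9,0,.4),n+' tray')
    q=rect(P,.088,.1,(.3,.9,-.3,0.02),n+' mugrim')
    from scipy.optimize import least_squares
    r=least_squares(lambda p:np.hypot(*(q[:,:2]-p).T)-.0395,q[:,:2].mean(0),loss='soft_l1',f_scale=.002); print('rim c',r.x)
    q=rect(P,.03,.075,(.3,.9,-.3,0.02),n+' mugside')
    d=np.hypot(*(q[:,:2]-r.x).T); h=q[(d>.05)&(d<.085)]; print('handle',len(h),h.mean(0), 'dir',np.degrees(np.arctan2(*(h.mean(0)[:2]-r.x)[::-1])))
E
```

```text
btn [0.5952 0.1909 0.2796]
panel [0.6654 0.201  0.2829]
grid [0.5479 0.1326 0.0161]
spout [0.5267 0.1742 0.1584]
mugin [ 0.512  -0.1688  0.0092]
handle [ 0.4483 -0.1322  0.0867]
table [ 0.5063  0.0064 -0.0009]
calc [ 0.3694 -0.035   0.0117]
punch [ 0.3115 -0.2512  0.0563]
tea [ 0.4388 -0.2863  0.0243]
s btn [0.5904 0.1864 0.274 ]
s spout [0.4923 0.1695 0.155 ]
s handle [ 0.4424 -0.1349  0.0606]
s frontface [0.5549 0.2005 0.1863]
s grid [0.4914 0.1519 0.0205]
scene panel 2567
((0.6290449500083923, 0.20024652779102325), (0.14613987505435944, 0.1480732560157776), 13.435446739196777) 0.26357714751668077
scene tray 2766
((0.5031641721725464, 0.1995156705379486), (0.43790099024772644, 0.263637900352478), 22.59410858154297) 0.021465343153643096
scene mugrim 448
((0.5034638047218323, -0.16545294225215912), (0.08034231513738632, 0.08099312335252762), 80.0850601196289) 0.09397620143581087
rim c [ 0.5034 -0.1658]
scene mugside 3273
((0.4217807948589325, -0.21140223741531372), (0.24346593022346497, 0.17695824801921844), 0.0032568734604865313) 0.05763058139046216
handle 109 [ 0.4427 -0.1318  0.0512] dir 150.77100596776918
top panel 3338
((0.6303839683532715, 0.20136603713035583), (0.14593562483787537, 0.14905792474746704), 13.83915901184082) 0.26430533253071964
top tray 2016
((0.5976159572601318, 0.20818355679512024), (0.6884604096412659, 0.24454796314239502), 38.209346771240234) 0.023795299501110017
top mugrim 167
((0.5030178427696228, -0.16620048880577087), (0.07859630882740021, 0.07993952184915543), 9.448868751525879) 0.09472522000458851
rim c [ 0.5026 -0.1658]
top mugside 872
((0.4201442301273346, -0.21109271049499512), (0.1777004897594452, 0.23810283839702606), 89.03843688964844) 0.057861303404301276
handle 14 [ 0.442  -0.1289  0.0625] dir 148.68876861466867
```

```bash
cat >> h.py <<'E'
def Tm(P,o,yaw):
    c,s=np.cos(yaw),np.sin(yaw); d=P-np.array([o[0],o[1],0]); 
    return np.stack([d[...,0]*c+d[...,1]*s,-d[...,0]*s+d[...,1]*c,d[...,2]],-1)
E
python3 - <<'E'
from h import *
np.set_printoptions(precision=4,suppress=True)
yaw=np.radians(13.6); o=np.array([.6297,.2008])-.05*np.array([np.cos(yaw),np.sin(yaw)]); print('o',o)
pc=lambda a:np.percentile(a,[1,10,50,90,99])
for n in('scene','top'):
    f=load(n); P=Tm(cloud(f),o,yaw); x,y,z=P[...,0],P[...,1],P[...,2]; img=f['img'].astype(int)
    m=(z>.253)&(z<.268)&(abs(y)<.1)&(x>-.1)&(x<.2); print(n,'panel x',pc(x[m]),'y',pc(y[m]))
    q=P[m&(x<0)]; # front edge
    m=(z>.008)&(z<.033)&(abs(y)<.1)&(x>-.17)&(x<-.03); print('tray x',pc(x[m]),'y',pc(y[m]),'z',pc(z[m]))
    # rim edges: front edge slope
    e=[(yy,np.min(x[m&(abs(y-yy)<.004)])) for yy in np.arange(-.06,.061,.02)]; print('front edge',np.array(e).T)
    m=(z>.1)&(z<.2)&(abs(y)<.06)&(x>-.17)&(x<-.03); print('spout x',pc(x[m]),'y',pc(y[m]),'z',pc(z[m]))
    mt=m&(z>np.percentile(z[m],90)-.012)
    for xx in np.arange(-.14,-.03,.02):
        k=mt&(abs(x-xx)<.006); 
        if k.sum()>3: print('  ',xx,y[k].min(),y[k].max(),np.median(z[k]))
    m=(z>.270)&(z<.285)&(abs(y)<.1)&(x>-.1)&(x<.2); print('button x',pc(x[m]),'y',pc(y[m]),'z',pc(z[m]))
    q=P[m]; print(len(q))
f=load('top'); cv2.imwrite('pics/mach.png',cv2.resize(f['img'][130:280,160:300,::-1],None,fx=4,fy=4,interpolation=cv2.INTER_CUBIC))
E
```

```text
o [0.5811 0.189 ]
scene panel x [-0.0202 -0.0155  0.0155  0.0638  0.1092] y [-0.0726 -0.0666 -0.0238  0.0516  0.0693]
tray x [-0.1456 -0.1427 -0.095  -0.0443 -0.031 ] y [-0.0744 -0.0688 -0.0054  0.0598  0.0721] z [0.0092 0.0173 0.0212 0.0251 0.0283]
front edge [[-0.06   -0.04   -0.02    0.      0.02    0.04    0.06  ]
 [-0.1456 -0.1474 -0.1458 -0.1458 -0.1455 -0.147  -0.1458]]
spout x [-0.142  -0.1391 -0.0995 -0.0446 -0.0321] y [-0.0287 -0.027  -0.01    0.0185  0.0253] z [0.1215 0.1301 0.1518 0.1546 0.1563]
   -0.14 -0.02637352486893209 0.026660445430899203 0.14905240057509472
   -0.12000000000000001 -0.028530428184252155 0.026707927029987918 0.1529892909596912
   -0.1 -0.028582052920451937 0.02527167578121796 0.1533648869249377
   -0.08 -0.027876742811534735 0.025183190491109907 0.15314257312709575
   -0.06 -0.028145034136500026 0.027143962597548317 0.1532819012782787
   -0.039999999999999994 -0.028148875696835437 0.025290573298132713 0.15301930213634093
button x [-0.0012  0.0137  0.0703  0.1049  0.1146] y [-0.0598 -0.0515 -0.0053  0.0407  0.0554] z [0.2704 0.2726 0.2793 0.2815 0.28
[... 387 characters left out ...]
0.1317 -0.0873 -0.0417 -0.0316] y [-0.0277 -0.0238 -0.0009  0.022   0.028 ] z [0.1332 0.1467 0.153  0.1576 0.1612]
   -0.14 -0.026559856323446467 0.026434187081096423 0.1506490195234078
   -0.12000000000000001 -0.028253951084548406 0.02868979499736575 0.15358512050678536
   -0.1 -0.0272989519789986 0.02602946391724833 0.1536758082257308
   -0.08 -0.027321611641187373 0.028049350702308747 0.15338988872696313
   -0.06 -0.028111775483879206 0.02776518251493044 0.1526799544784062
   -0.039999999999999994 -0.02686836280360617 0.02757798541381698 0.15345717406150794
button x [0.0012 0.0239 0.0811 0.1116 0.1195] y [-0.0582 -0.0469 -0.0012  0.0436  0.0565] z [0.2707 0.2744 0.2796 0.2831 0.2847]
1400
```

View pics/mach.png

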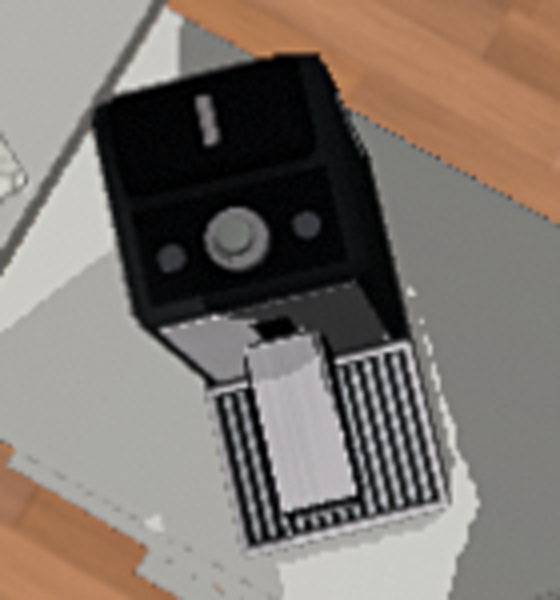

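The enlarged crop shows the button cap at crop (236,235), the spout hood from (250,345) to (350,505), and the tray aligned with the fitted frame. The extents agree with the given sizes to about 2 mm. Next is a helper that turns a target pose into row numbers.

```bash
cat >> h.py <<'E'
O=np.array([.5811,.189]); YAW=np.radians(13.6)
def mw(x,y=0): c,s=np.cos(YAW),np.sin(YAW); return O+np.array([c*x-s*y,s*x+c*y])
def down(yawdeg): return R.from_euler('xyz',[np.pi,0,np.radians(yawdeg)])
def tilt(headdeg,th): # tool z heads headdeg horizontally, th deg below horizontal; tool x up/back side
    a,t=np.radians(headdeg),np.radians(th); h=np.array([np.cos(a),np.sin(a),0]); k=np.array([0,0,1.])
    z=h*np.cos(t)-k*np.sin(t); x=-h*np.sin(t)-k*np.cos(t); return R.from_matrix(np.stack([x,np.cross(z,x),z],1))
def go(p,rot,p0=None,r0=None):
    s=bot.observe(); p0=s['position'] if p0 is None else np.array(p0); r0=R.from_euler('xyz',s['tool_rot']) if r0 is None else r0
    d=r0.inv().apply(np.array(p)-p0); w=(r0.inv()*rot).as_rotvec()
    print('shift',np.round(d/.2,4),'turn',np.round(np.degrees(w)/90,4),'rows>=',np.linalg.norm(d)/.0625,np.degrees(np.linalg.norm(w))/10.7)
E
python3 - <<'E'
from h import *
g=mw(-.122); print(g, proj(load('scene'),[*g,.136]))
s=bot.observe(); m=(s['position']+[*g,.26])/2; go(m,down(175)); go([*g,.25],down(193.6),m,down(175)); print(m)
E
```

```text
[0.46252076 0.16031266] [[268.37382631 225.439817  ]]
shift [-0.914  -0.748  -0.0905] turn [-7.000e-04 -1.000e-04 -1.952e-01] rows>= 3.790471942379994 1.6414961083555393
shift [-0.6457 -0.9889 -0.0413] turn [ 0.      0.     -0.2067] rows>= 3.7815055531534782 1.7383177570093444
[0.35111901 0.3685912  0.24173959]
```

```bash
python3 -m inch '[[-0.914,-0.748,-0.0905,0,0,-0.195,1],[-0.914,-0.748,-0.0905,0,0,-0.195,1],[-0.914,-0.748,-0.0905,0,0,-0.195,1],[-0.914,-0.748,-0.0905,0,0,-0.195,1],[-0.914,-0.748,-0.0905,0,0,-0.195,1],[-0.914,-0.748,-0.0905,0,0,-0.195,1]]' 30
python3 -c "
from h import *
go([*mw(-.122),.25],down(193.6))"
```

```text
clock: 0.85
position: [0.351, 0.3691, 0.2421]
tool_rot: [3.141, -0.0, 3.054]
force: [0.1, -0.4, -0.3]
grip_width: 0.0852
finger_force: 0.0
shift [-0.6466 -0.9913 -0.04  ] turn [ 1.000e-04 -1.000e-04 -2.069e-01] rows>= 3.789413383580777 1.7399797944356095
```

```bash
python3 -m inch '[[-0.647,-0.991,-0.04,0,0,-0.207,1],[-0.647,-0.991,-0.04,0,0,-0.207,1],[-0.647,-0.991,-0.04,0,0,-0.207,1],[-0.647,-0.991,-0.04,0,0,-0.207,1],[-0.647,-0.991,-0.04,0,0,-0.207,1],[-0.647,-0.991,-0.04,0,0,-0.207,1]]'
python3 -c "
from h import *
go([*mw(-.122),.134],down(193.6))
for n in ('scene','wrist'):
  f=grab(n); cv2.imwrite('pics/w1.png',f['img'][...,::-1])
print(bot.observe()['qpos'])
"
```

```text
clock: 1.6
position: [0.4625, 0.1613, 0.2498]
tool_rot: [3.141, -0.001, -2.903]
force: [-0.2, 0.7, -0.8]
grip_width: 0.0855
finger_force: 0.0
shift [ 0.0008 -0.005   0.5791] turn [ 0.0003 -0.0003  0.001 ] rows>= 1.8531733405098574 0.009042788643669667
[-0.4368791   0.27600069 -0.02513436  1.91555431  0.00789888  0.95051585
  1.3453981 ]
```

View pics/w1.png

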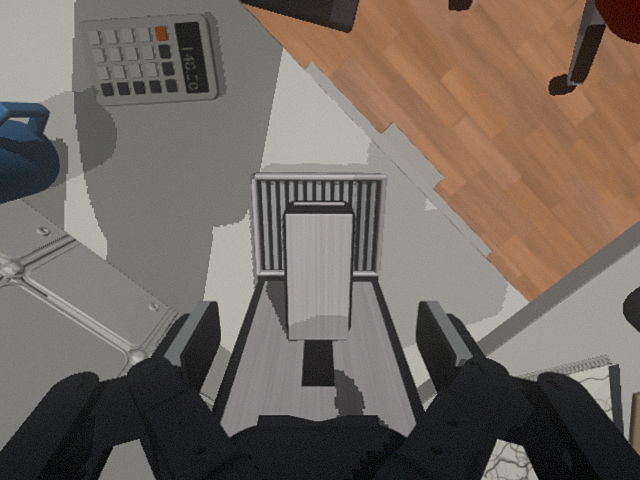

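The wrist picture shows the hood centred at column 319, midway between the fingers (about 205 and 435) and aligned with them. I'll go down and close.

```bash
python3 -m inch '[[0,-0.004,0.2,0,0,0,1],[0,-0.004,0.4,0,0,0,1],[0,-0.004,0.58,0,0,0,1],[0,-0.004,0.58,0,0,0,1],[0,-0.004,0.58,0,0,0,1],[0,-0.004,0.58,0,0,0,0.4],[0,-0.004,0.58,0,0,0,0.4],[0,-0.004,0.58,0,0,0,0.4],[0,-0.004,0.58,0,0,0,0.4],[0,-0.004,0.58,0,0,0,0.4],[0,-0.004,0.58,0,0,0,0.4]]' 40
```

```text
clock: 3.08
position: [0.463, 0.1621, 0.1351]
tool_rot: [3.139, 0.002, -2.902]
force: [-4.4, 15.5, 2.2]
grip_width: 0.0544
finger_force: 44.5
```

```bash
python3 -m inch '[[0,0,-0.04,0,0,0,0.4],[0,0,-0.08,0,0,0,0.4],[0,0,-0.12,0,0,0,0.4],[0,0,-0.16,0,0,0,0.4],[0,0,-0.2,0,0,0,0.4],[0,0,-0.225,0,0,0,0.4],[0,0,-0.24,0,0,0,0.4],[0,0,-0.24,0,0,0,0.4],[0,0,-0.24,0,0,0,0.4]]'
```

```text
clock: 4.2
position: [0.463, 0.1621, 0.1832]
tool_rot: [3.138, 0.002, -2.902]
force: [-4.1, 17.0, 2.8]
grip_width: 0.0544
finger_force: 44.6
```

```bash
python3 -m inch '[[0,0,-0.01,0,0,0,0.4],[0,0,-0.02,0,0,0,0.4],[0,0,-0.02,0,0,0,0.4]]'; python3 -m inch '[[0,0,-0.01,0,0,0,0.4],[0,0,-0.02,0,0,0,0.4],[0,0,-0.02,0,0,0,0.4],[0,0,-0.02,0,0,0,0.4]]'
```

```text
clock: 4.58
position: [0.463, 0.1621, 0.1871]
tool_rot: [3.138, 0.002, -2.902]
force: [-3.9, 16.6, -0.2]
grip_width: 0.0542
finger_force: 44.3
clock: 5.08
position: [0.4628, 0.162, 0.1885]
tool_rot: [3.139, 0.001, -2.902]
force: [15.3, 23.8, -59.4]
grip_width: 0.0534
finger_force: 59.1
```

```bash
python3 -m inch '[[0,0,0.015,0,0,0,0.4],[0,0,0.015,0,0,0,0.4],[0,0,0.015,0,0,0,1],[0,0,0.015,0,0,0,1],[0,0,0.015,0,0,0,1],[0,0,0.015,0,0,0,1],[0,0,0.015,0,0,0,1],[0,0,-0.15,0,0,0,1],[0,0,-0.35,0,0,0,1],[0,0,-0.35,0,0,0,1],[0,0,-0.35,0,0,0,1]]'
python3 - <<'E'
from h import *
np.set_printoptions(precision=4,suppress=True)
f=grab('scene');P=Tm(cloud(f),O,YAW);x,y,z=P[...,0],P[...,1],P[...,2]
m=(z>.14)&(z<.25)&(abs(y)<.035)&(x>-.15)&(x<-.04); print(np.percentile(z[m],[2,10,50,90,98]))
k=m&(z>.195)&(z<.215); print(k.sum(),x[k].min(),y[k].min(),y[k].max(),np.median(z[k]))
# mug
W=cloud(f); c=np.array([.503,-.1658]); d=np.hypot(W[...,0]-c[0],W[...,1]-c[1]); h=(d>.066)&(d<.085)&(W[...,2]>.03)&(W[...,2]<.07)&(W[...,0]<.47)&(W[...,1]>-.17)
q=W[h]; print(len(q),q.mean(0)); print(bot.observe()['position'])
cv2.imwrite('pics/mug.png',cv2.resize(f['img'][260:380,340:460,::-1],None,fx=4,fy=4,interpolation=cv2.INTER_CUBIC))
E
```

```text
clock: 6.45
position: [0.4628, 0.1592, 0.2597]
tool_rot: [-3.141, -0.0, -2.904]
force: [-0.7, -0.2, -1.1]
grip_width: 0.0852
finger_force: 0.0
[0.1732 0.1802 0.2019 0.205  0.2059]
861 -0.14195037025710222 -0.02965038255957649 0.026902885705248864 0.20354223725427764
76 [ 0.4407 -0.1316  0.0495]
[0.4626 0.1592 0.2594]
```

View pics/mug.png

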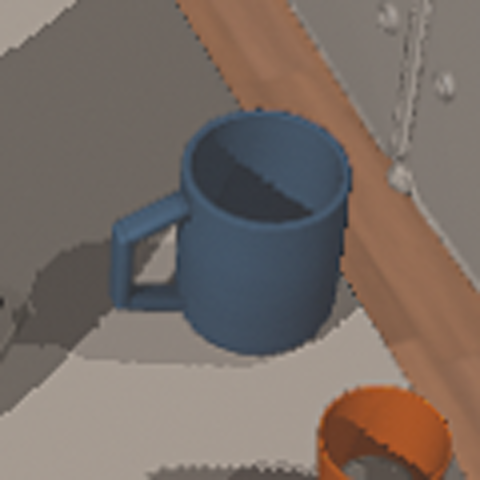

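The crop shows the mug mouth around (265,165) and the strap at (120,265), undisturbed. The hood top is now at z = 0.2035, a rise of about 51 mm, so the spout is at its upper stop. For the handle I plan a steep tool, 72° below horizontal. The mug will be placed with its handle to the front-left, so that the gripper clears the hood.

```bash
cat >> h.py <<'E'
TH=72
def hpose(c,hd,zb,back=0,out=0.001): # TCP pose to hold handle of mug at c (axis), handle dir hd deg, underside zb
    a=np.radians(hd); g=np.array([c[0]+(.07+out)*np.cos(a),c[1]+(.07+out)*np.sin(a),zb+.051]); r=tilt(hd+180,TH); z=r.as_matrix()[:,2]
    return g+z*(.002-back), r
E
python3 - <<'E'
from h import *
np.set_printoptions(precision=4,suppress=True)
c=np.array([.503,-.1658])
for n in('scene','top'):
    P=cloud(load(n)); d=P-[*c,0]; 
    for hd in (149,):
        a=np.radians(hd); u=d[...,0]*np.cos(a)+d[...,1]*np.sin(a); v=-d[...,0]*np.sin(a)+d[...,1]*np.cos(a)
        m=(u>.048)&(u<.09)&(abs(v)<.03)&(P[...,2]>.025)
        print(n,m.sum(),'u',np.percentile(u[m],[2,50,98]),'v',np.percentile(v[m],[2,10,50,90,98]),'z',np.percentile(P[m][:,2],[2,98]))
        mt=m&(P[...,2]>.068); print('  top v',np.percentile(v[mt],[2,50,98]),mt.sum())
p,r=hpose(c,149,0,back=.11); print(p); go([p[0],p[1],.26],r)
E
```

```text
scene 236 u [0.0484 0.0651 0.0737] v [-0.0077 -0.0045  0.0025  0.006   0.0068] z [0.0268 0.0856]
  top v [-0.0078  0.0023  0.007 ] 117
top 59 u [0.0489 0.0629 0.0748] v [-0.0073 -0.0062 -0.0009  0.0042  0.0054] z [0.042  0.0915]
  top v [-0.0073 -0.001   0.0054] 52
[ 0.4135 -0.112   0.1537]
shift [ 0.5579 -1.2601 -0.0021] turn [ 0.0775 -0.1903  0.4916] rows>= 4.409778239761603 4.481896866568995
```

```bash
python3 -m inch '[[0.15,-0.31,0,0,0,0,0.8],[0.3,-0.6,0,0.0775,-0.19,0.4916,0.8],[0.3,-0.8,0,0.0775,-0.19,0.4916,0.8],[0.3,-0.8,0,0.0775,-0.19,0.4916,0.8],[0.3,-0.8,0,0.0775,-0.19,0.4916,0.8],[0.3,-0.8,0,0.0775,-0.19,0.4916,0.8],[0.3,-0.8,0,0.0775,-0.19,0.4916,0.8],[0.3,-0.8,0,0.0775,-0.19,0.4916,0.8],[0.3,-0.8,0,0.0775,-0.19,0.4916,0.8]]' 40
python3 - <<'E'
from h import *
s=bot.observe(); print(s['qpos'])
p,r=hpose([.503,-.1658],149,0,back=.09); print(p); go(p,r)
E
```

```text
clock: 7.62
position: [0.4424, -0.0106, 0.26]
tool_rot: [-3.141, 0.314, 2.602]
force: [0.6, -0.4, 0.2]
grip_width: 0.0682
finger_force: 0.0
[-0.40920201  0.05135866  0.12833184  2.21932741  0.35409531  0.68535262
  0.49505734]
[ 0.41883175 -0.11522661  0.13469297]
shift [ 0.034  -0.5093  0.6477] turn [ 0.0002 -0.0004  0.001 ] rows>= 2.6387979613219765 0.009058316394202699
```

```bash
python3 -m inch '[[0.034,-0.25,0.2,0,0,0,0.8],[0.034,-0.509,0.5,0,0,0,0.8],[0.034,-0.509,0.648,0,0,0,0.8],[0.034,-0.509,0.648,0,0,0,0.8],[0.034,-0.509,0.648,0,0,0,0.8]]'
python3 - <<'E'
from h import *
s=bot.observe(); print(s['qpos'])
p,r=hpose([.503,-.1658],149,0,back=0); print(p); go(p,r)
f=grab('wrist'); cv2.imwrite('pics/w2.png',f['img'][...,::-1])
P=cloud(f); img=f['img'].astype(int); c=np.array([.503,-.1658]); a=np.radians(149)
d=P-[*c,0]; u=d[...,0]*np.cos(a)+d[...,1]*np.sin(a); v=-d[...,0]*np.sin(a)+d[...,1]*np.cos(a)
b=(img[...,2]>img[...,0]+25)
m=b&(u>.048)&(u<.09)&(abs(v)<.03)&(P[...,2]>.02); print(m.sum(),np.percentile(u[m],[2,50,98]),np.percentile(v[m],[2,10,50,90,98]))
E
```

```text
clock: 8.25
position: [0.4192, -0.1146, 0.1356]
tool_rot: [3.141, 0.315, 2.601]
force: [-0.3, 1.1, -0.0]
grip_width: 0.0679
finger_force: 0.0
[-0.21383792  0.28261323  0.26139135  2.41628939  0.42890707  0.19304117
  0.64704077]
[ 0.44267088 -0.12955061  0.04909789]
shift [ 0.0015 -0.0041  0.4543] turn [0.0005 0.0004 0.0002] rows>= 1.4538844880167983 0.005379803544393903
1461 [0.04901109 0.07173828 0.07431871] [-0.00946817 -0.00838824 -0.003006    0.00243628  0.00383127]
```

View pics/w2.png

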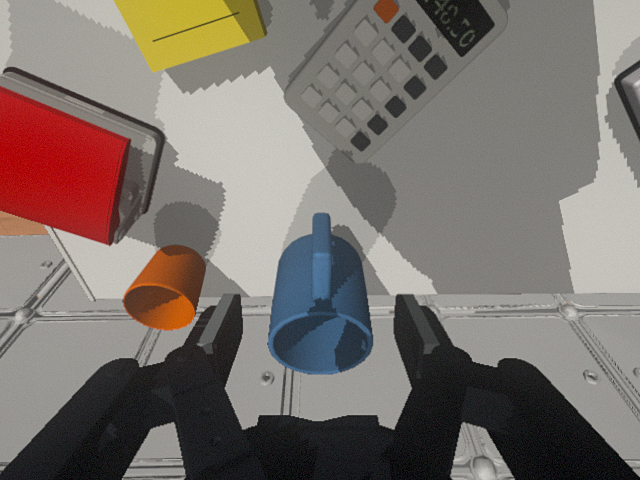

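The wrist view shows the strap vertical at column 321, midway between the fingers (240 and 400), with the calculator and tea-light well clear. Joints 4 and 6 are near their limits, so I'll use a steeper tool, 84°.

```bash
sed -i 's/^TH=72/TH=84/' h.py
python3 - <<'E'
from h import *
p,r=hpose([.503,-.1658],149,0,back=.08); print(p); go(p,r)
p2,r=hpose([.503,-.1658],149,0,out=.002); go(p2,r,p,r)
E
```

```text
[ 0.43515245 -0.12503308  0.12857271]
shift [-0.0783 -0.0061  0.0649] turn [0.0012 0.1344 0.0004] rows>= 0.3258467265456843 1.1304809817867711
shift [0.005  0.     0.3995] turn [0. 0. 0.] rows>= 1.2784265775337107 0.0
```

```bash
python3 -m inch '[[-0.078,-0.006,0,0,0.134,0,0.8],[-0.078,-0.006,0.065,0,0.134,0,0.8],[-0.078,-0.006,0.065,0,0.134,0,0.8],[-0.078,-0.006,0.065,0,0.134,0,0.8]]'
python3 - <<'E'
from h import *
s=bot.observe(); print(s['qpos'])
p,r=hpose([.503,-.1658],149,0,out=.002); go(p,r)
E
```

```text
clock: 8.8
position: [0.4356, -0.1259, 0.1288]
tool_rot: [3.139, 0.107, 2.6]
force: [-0.9, -1.1, -0.1]
grip_width: 0.0681
finger_force: 0.0
[ 0.204645    0.36142586 -0.10438765  2.20503007  0.17122565  0.48509149
  0.98971241]
shift [0.0099 0.0016 0.4002] turn [ 0.0013  0.0012 -0.0006] rows>= 1.281016577561635 0.016120553457839464
```

```bash
python3 -m inch '[[0.01,0.002,0.1,0,0,0,0.8],[0.01,0.002,0.2,0,0,0,0.8],[0.01,0.002,0.3,0,0,0,0.8],[0.01,0.002,0.4,0,0,0,0.8],[0.01,0.002,0.4,0,0,0,0.8],[0.01,0.002,0.4,0,0,0,0.8]]'
python3 - <<'E'
from h import *
s=bot.observe(); print(s['qpos'])
p,r=hpose([.503,-.1658],149,0,out=.002); go(p,r)
E
```

```text
clock: 9.55
position: [0.4402, -0.1279, 0.0485]
tool_rot: [3.141, 0.105, 2.602]
force: [0.6, -0.7, 0.5]
grip_width: 0.0685
finger_force: 0.0
[ 0.15500593  0.53664538 -0.04144946  2.24061638  0.23506917  0.27533353
  0.92775686]
shift [-0.0079 -0.0005 -0.0016] turn [0.0005 0.0004 0.0007] rows>= 0.025946221246374947 0.007724821212717093
```

```bash
python3 -m inch '[[-0.008,0,-0.002,0,0,0,0.4],[-0.008,0,-0.002,0,0,0,0.25],[-0.008,0,-0.002,0,0,0,0.2],[-0.008,0,-0.002,0,0,0,0],[-0.008,0,-0.002,0,0,0,0],[-0.008,0,-0.002,0,0,0,0],[-0.008,0,-0.002,0,0,0,0],[-0.008,0,-0.002,0,0,0,0],[-0.008,0,-0.002,0,0,0,0]]' 70; python3 -m inch '[[0,0,-0.03,0,0,0,0],[0,0,-0.06,0,0,0,0],[0,0,-0.1,0,0,0,0],[0,0,-0.1,0,0,0,0],[0,0,-0.1,0,0,0,0]]'
python3 - <<'E'
from h import *
np.set_printoptions(precision=4,suppress=True)
from scipy.optimize import least_squares
s=bot.observe(); print(s['position'],s['tool_rot'],s['force'])
f=grab('scene');P=cloud(f);cv2.imwrite('pics/g.png',cv2.resize(f['img'][240:400,320:480,::-1],None,fx=3,fy=3))
m=(P[...,2]>.1)&(P[...,2]<.125)&(np.hypot(P[...,0]-.503,P[...,1]+.166)<.055)&(np.hypot(P[...,0]-.503,P[...,1]+.166)>.03); q=P[m]; q=q[q[:,2]>np.percentile(q[:,2],95)-.012]
r=least_squares(lambda p:np.hypot(*(q[:,:2]-p).T)-.0395,[.503,-.166],loss='soft_l1',f_scale=.002); print(r.x,np.percentile(q[:,2],[50,98]),len(q))
A=np.c_[q[:,:2]-r.x,np.ones(len(q))]; print('plane',np.linalg.lstsq(A,q[:,2],rcond=None)[0])
E
```

```text
clock: 10.68
position: [0.4414, -0.1291, 0.0481]
tool_rot: [3.141, 0.104, 2.601]
force: [-1.3, 1.6, 7.1]
grip_width: 0.0121
finger_force: 68.1
clock: 11.3
position: [0.4395, -0.1282, 0.0679]
tool_rot: [3.141, 0.104, 2.6]
force: [0.9, -0.3, -2.8]
grip_width: 0.0123
finger_force: 68.1
[ 0.4395 -0.1282  0.0679] [3.1409 0.104  2.6004] [ 0.8615 -0.286  -2.8318]
[ 0.5006 -0.1653] [0.1121 0.1169] 540
plane [ 0.0027 -0.0075  0.1113]
```

View pics/g.png

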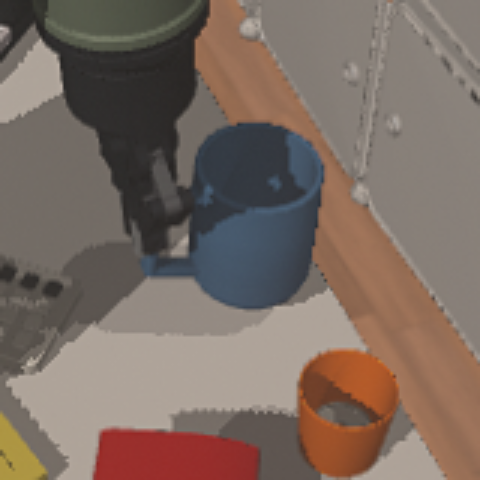

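The crop shows the handle gripped and the mug lifted level; its axis is at (0.5006, -0.1653) and the tilt is below 0.01 rad. I'll enter the tray from the machine's left, so first I check the free space there.

```bash
python3 - <<'E'
from h import *
np.set_printoptions(precision=3,suppress=True,linewidth=150)
P0=[Tm(cloud(load(n)),O,YAW) for n in('top','scene')]
for P in P0:
    print('rows x -.2...0.04; cols y .04.. .4: max z')
    for xx in np.arange(-.2,.05,.04):
        print(round(xx,2),np.array([np.nanmax(np.r_[P[...,2][(abs(P[...,0]-xx)<.02)&(abs(P[...,1]-yy)<.02)],-9]) for yy in np.arange(.08,.41,.04)]))
def wp(x,y,zb,d): # TCP pose: mug at own (x,y), handle own dir d
    a=np.radians(d+13.6); c=mw(x,y); return np.array([c[0]+.0715*np.cos(a),c[1]+.0715*np.sin(a),zb+.048]),tilt(d+13.6+180,TH)
s=bot.observe(); p,r=s['position'],R.from_euler('xyz',s['tool_rot']); p=p.copy()
for w in [None,(-.1,-.12,.235,120),(-.1,.0,.235,99),(-.086,.135,.235,99),(-.086,.135,.034,99),(-.086,.003,.034,99)]:
    if w is None: n=(np.array([p[0],p[1],.283]),r)
    else: n=wp(*w)
    print(w,n[0],np.hypot(*n[0][:2])); go(*n,p,r); p,r=n
E
```

```text
rows x -.2...0.04; cols y .04.. .4: max z
-0.2 [-0.034 -0.045 -0.685 -0.685 -0.678 -0.685 -0.679 -0.682  0.637]
-0.16 [ 0.031 -0.002 -0.049 -0.681 -0.687 -0.683 -0.677 -0.675 -0.686]
-0.12 [ 0.036  0.009 -0.001 -0.687 -0.683 -0.676 -0.685 -0.684  0.047]
-0.08 [ 0.032  0.008  0.01   0.003 -0.69  -0.683 -0.675  0.044  0.044]
-0.04 [ 0.247  0.012  0.011  0.01   0.005 -0.688  0.043  0.062  0.056]
0.0 [0.268 0.01  0.012 0.009 0.008 0.043 0.043 0.073 0.083]
0.04 [0.268 0.01  0.009 0.011 0.041 0.045 0.046 0.07  0.076]
rows x -.2...0.04; cols y .04.. .4: max z
-0.2 [-0.021 -0.05  -0.697 -9.    -9.    -9.    -9.    -9.    -9.   ]
-0.16 [ 0.029 -0.014 -0.055 -0.689 -0.691 -0.692 -0.69  -9.    -9.   ]
-0.12 [ 0.029  0.003 -0.036 -0.692 -0.69  -0.691 -0.692 -0.689 -0.695]
-0.08 [ 0.031  0.003  0.003 -0.011 -0.692 -0.691 -0.689  0.036 -0.691]
-0.04 [ 0.255  0.003  0.003  0.003  0.001 -0.692  0.039  0.053 -0.688]
0.0 [0.262 0.003 0.003 0.003 0.005 0.038 0.04  0.072 0.034]
0.04 [0.262 0.003 0.003 0.004 0.038 0.039 0.039 0.064 0.068]
None [ 0.439 -0.128  0.283] 0.4577114439695577
shift [-0.111  0.001 -1.071] turn [0. 0. 0.] rows>= 3.444524850249938 0.0
(-0.1, -0.12, 0.235, 120) [0.463 0.101 0.283] 0.4736266083862303
shift [ 0.486  1.041 -0.05 ] turn [ 0.018 -0.001  0.17 ] rows>= 3.6797647929967385 1.439206294693823
(-0.1, 0.0, 0.235, 99) [0.456 0.231 0.283] 0.5117767993078748
shift [ 0.493  0.428 -0.052] turn [ 0.024 -0.     0.232] rows>= 2.09635678947727 1.962616822429909
(-0.086, 0.135, 0.235, 99) [0.438 0.366 0.283] 0.5710128429175738
shift [ 0.652  0.175 -0.069] turn [0. 0. 0.] rows>= 2.171583753853394 0.0
(-0.086, 0.135, 0.034, 99) [0.438 0.366 0.082] 0.5710128429175738
shift [0.105 0.    1.   ] turn [0. 0. 0.] rows>= 3.2159999999999984 0.0
(-0.086, 0.003, 0.034, 99) [0.469 0.238 0.082] 0.5260915711193085
shift [-0.648 -0.103  0.068] turn [0. 0. 0.] rows>= 2.112 0.0
```

```bash
python3 -m inch '[[-0.01,0,-0.1,0,0,0,0],[-0.03,0,-0.3,0,0,0,0],[-0.05,0,-0.5,0,0,0,0],[-0.07,0,-0.7,0,0,0,0],[-0.09,0,-0.85,0,0,0,0],[-0.102,0,-0.98,0,0,0,0],[-0.102,0,-0.98,0,0,0,0],[-0.102,0,-0.98,0,0,0,0]]' 70
cat >> h.py <<'E'
def wp(x,y,zb,d):
    a=np.radians(d+13.6); c=mw(x,y); return np.array([c[0]+.0715*np.cos(a),c[1]+.0715*np.sin(a),zb+.048]),tilt(d+13.6+180,TH)
E
python3 -c "
from h import *
print(bot.observe()['qpos']);go(*wp(-.1,-.115,.235,120))"
```

```text
clock: 12.35
position: [0.4389, -0.1282, 0.2639]
tool_rot: [3.141, 0.103, 2.601]
force: [-0.3, -0.3, -2.6]
grip_width: 0.012
finger_force: 68.2
[ 0.2580695   0.15452262 -0.15088479  2.04139656  0.0872153   0.85587501
  1.08564075]
shift [ 0.4919  1.0599 -0.1464] turn [ 0.0178 -0.0013  0.1702] rows>= 3.768390103039937 1.4395496953074738
```

```bash
python3 -m inch '[[0.05,0.1,-0.1,0,0,0,0],[0.14,0.3,-0.14,0.006,0,0.06,0],[0.23,0.5,-0.14,0.012,0,0.11,0],[0.33,0.7,-0.14,0.018,-0.001,0.17,0],[0.41,0.87,-0.14,0.018,-0.001,0.17,0],[0.46,0.98,-0.14,0.018,-0.001,0.17,0],[0.46,0.98,-0.14,0.018,-0.001,0.17,0],[0.46,0.98,-0.14,0.018,-0.001,0.17,0]]'
python3 -c "
from h import *
print(bot.observe()['qpos']);go(*wp(-.1,0,.235,99)); go(*wp(-.086,.14,.235,99))"
```

```text
clock: 13.35
position: [0.4591, 0.0878, 0.2824]
tool_rot: [-3.141, 0.105, 2.332]
force: [-0.5, -0.9, -1.7]
grip_width: 0.0124
finger_force: 68.5
[-0.11749835  0.18574553 -0.30958122  1.95351765  0.18666078  0.98496284
  0.23847894]
shift [ 0.5264  0.4859 -0.0586] turn [2.370e-02 1.000e-04 2.321e-01] rows>= 2.3000412069717724 1.962492118806216
shift [ 1.0944  0.8965 -0.1187] turn [2.370e-02 1.000e-04 2.321e-01] rows>= 4.54312893869459 1.962492118806216
```

```bash
python3 -m inch '[[0.08,0.07,-0.01,0,0,0,0],[0.23,0.21,-0.03,0.008,0,0.08,0],[0.38,0.35,-0.045,0.016,0,0.16,0],[0.53,0.49,-0.06,0.024,0,0.232,0],[0.67,0.59,-0.075,0.024,0,0.232,0],[0.81,0.69,-0.09,0.024,0,0.232,0],[0.92,0.77,-0.1,0.024,0,0.232,0],[0.98,0.81,-0.106,0.024,0,0.232,0],[0.98,0.81,-0.106,0.024,0,0.232,0]]'
python3 -c "
from h import *
print(bot.observe()['qpos']);go(*wp(-.086,.14,.235,99));go(*wp(-.086,.14,.05,99))"
```

```text
clock: 14.48
position: [0.4407, 0.3427, 0.2835]
tool_rot: [3.141, 0.105, 1.966]
force: [0.3, -0.3, -2.4]
grip_width: 0.0123
finger_force: 68.5
[-0.55613919  0.39266281 -0.36576254  1.66917709  0.25013968  1.16620444
 -0.6107258 ]
shift [ 0.1366  0.0376 -0.0119] turn [0.0004 0.0003 0.0004] rows>= 0.45492037908132915 0.005346997408964585
shift [0.2337 0.037  0.908 ] turn [0.0004 0.0003 0.0004] rows>= 3.0027060312923988 0.005346997408964585
```

```bash
python3 -m inch '[[0.07,0.02,0,0,0,0,0],[0.137,0.037,0,0,0,0,0],[0.15,0.037,0.1,0,0,0,0],[0.17,0.037,0.3,0,0,0,0],[0.19,0.037,0.5,0,0,0,0],[0.21,0.037,0.7,0,0,0,0],[0.225,0.037,0.84,0,0,0,0],[0.234,0.037,0.908,0,0,0,0],[0.234,0.037,0.908,0,0,0,0],[0.234,0.037,0.908,0,0,0,0]]'
python3 - <<'E'
from h import *
np.set_printoptions(precision=4,suppress=True)
from scipy.optimize import least_squares
s=bot.observe(); print(s['position'],s['tool_rot'])
e=mw(-.086,.14)
for n in('scene','top'):
    f=grab(n);P=cloud(f);img=f['img'].astype(int); b=img[...,2]>img[...,0]+20
    d=np.hypot(P[...,0]-e[0],P[...,1]-e[1])
    q=P[b&(d<.06)&(P[...,2]>.136)&(P[...,2]<.165)]; print(n,len(q))
    if len(q)>20:
        r=least_squares(lambda p:np.hypot(*(q[:,:2]-p).T)-.0395,e,loss='soft_l1',f_scale=.002); x=np.r_[r.x,0]; print('axis',r.x,'own',Tm(x,O,YAW),'plane',np.linalg.lstsq(np.c_[q[:,:2]-r.x,np.ones(len(q))],q[:,2],rcond=None)[0],np.percentile(q[:,2],95))
f=load('scene'); cv2.imwrite('pics/c.png',f['img'][100:320,180:400,::-1].repeat(2,0).repeat(2,1))
E
```

```text
clock: 15.72
position: [0.4376, 0.3718, 0.0994]
tool_rot: [3.139, 0.104, 1.965]
force: [0.1, 0.0, -1.8]
grip_width: 0.0119
finger_force: 68.5
[0.4376 0.3718 0.0994] [3.139  0.1044 1.9653]
scene 274
axis [0.4648 0.3038] own [-0.0861  0.139   0.    ] plane [ 0.001  -0.0041  0.1428] 0.14769526234226166
top 216
axis [0.4653 0.3034] own [-0.0856  0.1385  0.    ] plane [ 0.0191 -0.0136  0.1449] 0.15204587930106878
```

View pics/c.png

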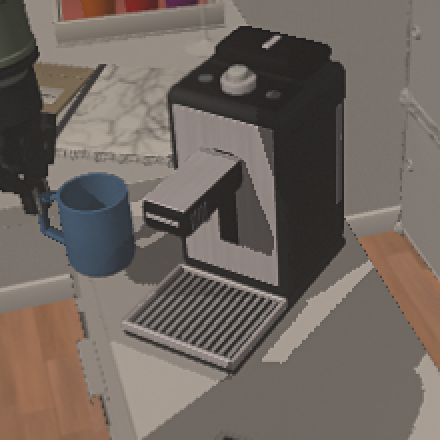

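The crop shows the mug upright at (95,225), left of the tray, with the spout up and the tray empty. The measured axis agrees with the plan to within 1.5 mm, so I can slide it in.

```bash
python3 -c "
from h import *
a=wp(-.086,.14,.037,99); go(*a); go(*wp(-.085,.004,.037,99)); go(*wp(-.085,.004,.022,99))"
```

```text
shift [ 0.005  -0.0038  0.0721] turn [ 0.0017 -0.0002 -0.    ] rows>= 0.23154746760787004 0.01442959625711077
shift [-0.6637 -0.1054  0.1419] turn [ 0.0017 -0.0002 -0.    ] rows>= 2.1979723354157357 0.01442959625711077
shift [-0.6559 -0.1056  0.2165] turn [ 0.0017 -0.0002 -0.    ] rows>= 2.235982695186245 0.01442959625711077
```

```bash
python3 -m inch '[[0.005,-0.004,0.072,0,0,0,0],[0.005,-0.004,0.072,0,0,0,0],[-0.1,-0.02,0.083,0.001,0,0,0],[-0.23,-0.04,0.097,0.001,0,0,0],[-0.36,-0.06,0.11,0.001,0,0,0],[-0.48,-0.08,0.122,0.001,0,0,0],[-0.58,-0.092,0.133,0.001,0,0,0],[-0.64,-0.1,0.14,0.001,0,0,0],[-0.664,-0.105,0.142,0.001,0,0,0],[-0.664,-0.105,0.142,0.001,0,0,0],[-0.664,-0.105,0.142,0.001,0,0,0]]'; python3 -c "
from h import *
go(*wp(-.085,.004,.022,99)); s=bot.observe();print(s['force'],s['position'])"
```

```text
clock: 17.2
position: [0.4695, 0.2393, 0.084]
tool_rot: [-3.141, 0.105, 1.967]
force: [-0.3, -0.3, -2.1]
grip_width: 0.0123
finger_force: 68.5
shift [0.0046 0.002  0.0699] turn [-0.0002 -0.0001  0.0008] rows>= 0.2242436072289922 0.007212664747277086
[-0.31318468 -0.25059876 -2.06186418] [0.46948278 0.23926577 0.08399859]
```

```bash
python3 -m inch '[[0.002,0,0.02,0,0,0,0],[0.003,0,0.04,0,0,0,0],[0.004,0,0.055,0,0,0,0],[0.004,0,0.055,0,0,0,0]]';  python3 -m inch '[[0,0,0.005,0,0,0,0],[0.001,0,0.01,0,0,0,0],[0.001,0,0.01,0,0,0,0]]'; python3 -m inch '[[0,0,0.005,0,0,0,0],[0,0,0.005,0,0,0,0]]'
```

```text
clock: 17.7
position: [0.4697, 0.2381, 0.0727]
tool_rot: [-3.141, 0.105, 1.966]
force: [0.8, -0.2, -2.7]
grip_width: 0.0119
finger_force: 68.5
clock: 18.08
position: [0.4699, 0.2381, 0.071]
tool_rot: [-3.141, 0.105, 1.966]
force: [0.6, -0.2, -2.0]
grip_width: 0.0124
finger_force: 68.5
clock: 18.32
position: [0.47, 0.2384, 0.0702]
tool_rot: [3.141, 0.105, 1.966]
force: [-1.8, 2.0, 4.3]
grip_width: 0.0122
finger_force: 69.5
```

```bash
python3 -m inch '[[0,0,0.002,0,0,0,0],[0,0,0.002,0,0,0,0]]' 20; python3 -m inch '[[0,0,0,0,0,0,0.17],[0,0,0,0,0,0,0.22],[0,0,0,0,0,0,0.3],[0,0,0,0,0,0,0.45],[0,0,0,0,0,0,0.45],[0,0,0,0,0,0,0.45]]'
python3 - <<'E'
from h import *
np.set_printoptions(precision=4,suppress=True)
from scipy.optimize import least_squares
e=mw(-.085,.004)
for n in('scene','top'):
    f=grab(n);P=cloud(f);img=f['img'].astype(int); b=img[...,2]>img[...,0]+20
    d=np.hypot(P[...,0]-e[0],P[...,1]-e[1])
    q=P[b&(d<.06)&(P[...,2]>.108)&(P[...,2]<.14)]; print(n,len(q))
    if len(q)>20:
        r=least_squares(lambda p:np.hypot(*(q[:,:2]-p).T)-.0395,e,loss='soft_l1',f_scale=.002); print('own',Tm(np.r_[r.x,0],O,YAW),'plane',np.linalg.lstsq(np.c_[q[:,:2]-r.x,np.ones(len(q))],q[:,2],rcond=None)[0],np.percentile(q[:,2],95))
f=load('scene'); cv2.imwrite('pics/d.png',f['img'][100:320,180:400,::-1].repeat(2,0).repeat(2,1))
E
```

```text
clock: 18.58
position: [0.47, 0.2386, 0.07]
tool_rot: [3.141, 0.104, 1.966]
force: [-2.6, 2.4, 9.4]
grip_width: 0.0125
finger_force: 70.2
clock: 19.32
position: [0.4699, 0.238, 0.0696]
tool_rot: [-3.141, 0.105, 1.966]
force: [-0.2, -0.0, 0.2]
grip_width: 0.0387
finger_force: 0.0
scene 218
own [-0.0848  0.0021  0.    ] plane [ 0.0104 -0.0022  0.1148] 0.1192518853407381
top 68
own [-0.0862  0.0038  0.    ] plane [ 0.0545 -0.0516  0.1149] 0.12317323475334876
```

View pics/d.png

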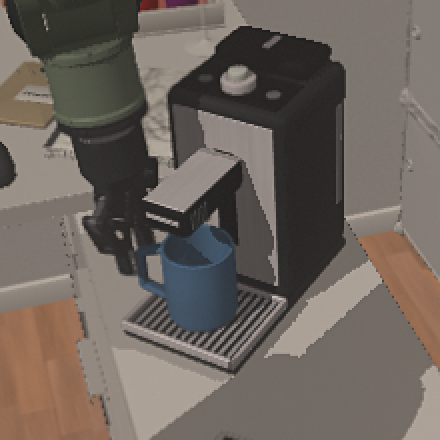

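The mug stands upright on the tray under the spout. Its centre is at crop (200,280), and the measured axis is about 4 mm from the outlets. I'll back away along the handle direction, then go up.

```bash
python3 -m inch '[[0.06,0,-0.006,0,0,0,0.45],[0.18,0,-0.018,0,0,0,0.45],[0.35,0,-0.036,0,0,0,0.45],[0.55,0,-0.057,0,0,0,0.45],[0.6,0,-0.25,0,0,0,0],[0.6,0,-0.55,0,0,0,0],[0.6,0,-0.85,0,0,0,0],[0.6,0,-1,0,0,0,0],[0.6,0,-1,0,0,0,0]]'
python3 - <<'E'
from h import *
np.set_printoptions(precision=4,suppress=True)
for n,c0 in(('top',(219,189)),('scene',(299,139))):
    f=grab(n);P=Tm(cloud(f),O,YAW);x,y,z=P[...,0],P[...,1],P[...,2]
    m=(z>.27)&(z<.29)&(abs(y)<.025)&(x>-.01)&(x<.042); print(n,m.sum(),np.percentile(x[m],[2,50,98]),np.percentile(y[m],[2,50,98]),np.percentile(z[m],[50,95]),x[m].mean(),y[m].mean())
    for dx in range(-8,9,4): print(P[c0[1],c0[0]+dx],end=' ')
    print()
f=load('top'); cv2.imwrite('pics/b.png',cv2.resize(f['img'][165:215,195:245,::-1],None,fx=10,fy=10,interpolation=cv2.INTER_CUBIC))
# brew-height ring cells for pixel->own at z=.28
def pix(f,u,v,zz):
    n=cv2.undistortPoints(np.array([[[u,v]]],float),K(f),np.array(f['distortion'],float)).reshape(2); M=cv2.Rodrigues(np.array(f['rvec'],float))[0]; C=-M.T@np.array(f['tvec']).reshape(3); d=M.T@np.r_[n,1]; return C+d*(zz-C[2])/d[2]
print(pix(f,219,188.7,.28),Tm(pix(f,219,188.7,.28),O,YAW))
E
```

```text
clock: 20.55
position: [0.4159, 0.3692, 0.2581]
tool_rot: [3.138, 0.103, 1.966]
force: [-0.8, -0.5, -0.9]
grip_width: -0.0001
finger_force: 0.0
top 184 [-0.0016  0.0142  0.0324] [-0.017  -0.0011  0.0163] [0.2767 0.2854] 0.014508603161638755 -0.0005601709791413948
[0.0201 0.0177 0.2747] [0.0158 0.0075 0.2822] [ 0.0126 -0.0022  0.2857] [ 0.0143 -0.0097  0.2695] [ 0.0142 -0.0181  0.2603] 
scene 148 [-0.0022  0.0081  0.0258] [-0.0177 -0.0034  0.0167] [0.2753 0.2825] 0.010193876728836563 -0.003137735966832827
[0.0018 0.0108 0.2759] [0.005  0.0029 0.2762] [ 0.0061 -0.0063  0.2778] [ 0.0169 -0.0094  0.2733] [ 0.0214 -0.0164  0.2728] 
[0.5958 0.1908 0.28  ] [ 0.0147 -0.0017  0.28  ]
```

View pics/b.png

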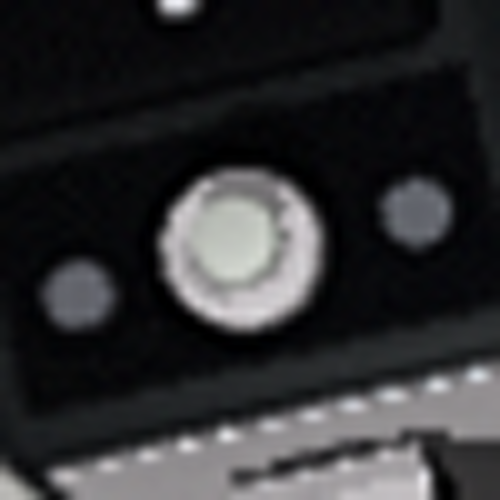

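The cap centre is at crop (235,237), roughly pixel (218,188), which gives machine-frame (0.015, 0), top at about z = 0.281. I'll go above it with the fingers shut and the tool vertical.

```bash
python3 - <<'E'
from h import *
b=mw(.015); print(b); s=bot.observe(); r=R.from_euler('xyz',s['tool_rot']); p=s['position']
go([p[0],p[1],.345],r); go([*b,.335],down(103.6))
E
```

```text
[0.59567942 0.19252713]
shift [-4.700e-02 -3.000e-04 -4.451e-01] turn [0. 0. 0.] rows>= 1.4322691525009823 0.0
shift [-1.1907  0.4936 -0.2745] turn [0.0048 0.0668 0.1004] rows>= 4.2171408431724 1.0153257322366962
```

```bash
python3 -m inch '[[-0.023,0,-0.22,0,0,0,0],[-0.047,0,-0.44,0,0,0,0],[-0.3,0.1,-0.44,0.005,0.067,0.1,0],[-0.55,0.2,-0.4,0.005,0.067,0.1,0],[-0.8,0.3,-0.38,0.005,0.067,0.1,0],[-0.95,0.4,-0.36,0.005,0.067,0.1,0],[-0.95,0.49,-0.34,0.005,0.067,0.1,0],[-0.95,0.49,-0.34,0.005,0.067,0.1,0]]'
python3 -c "
from h import *
go([*mw(.015),.31],down(103.6))"
```

```text
clock: 21.65
position: [0.5765, 0.2374, 0.3412]
tool_rot: [-3.138, -0.0, 1.808]
force: [-0.1, 0.4, -0.0]
grip_width: -0.0
finger_force: 0.0
shift [-0.2408  0.0407  0.1557] turn [-0.002  -0.0001 -0.0001] rows>= 0.9266604863561217 0.01696123925705029
```

```bash
python3 -m inch '[[-0.12,0.02,0,0,0,0,0],[-0.241,0.041,0,-0.002,0,0,0],[-0.241,0.041,0.05,-0.002,0,0,0],[-0.241,0.041,0.155,-0.002,0,0,0],[-0.241,0.041,0.155,-0.002,0,0,0]]'; python3 -m inch '[[0,0,0.025,0,0,0,0],[0,0,0.05,0,0,0,0],[0,0,0.05,0,0,0,0]]'
```

```text
clock: 22.28
position: [0.5943, 0.1931, 0.3107]
tool_rot: [-3.141, -0.0, 1.81]
force: [-0.1, -0.3, 0.1]
grip_width: 0.0001
finger_force: 0.0
clock: 22.65
position: [0.5957, 0.1925, 0.3022]
tool_rot: [3.139, -0.0, 1.808]
force: [0.2, 0.7, 0.2]
grip_width: 0.0001
finger_force: 0.0
```

```bash
python3 -m inch '[[0,0,0.01,0,0,0,0],[0,0,0.015,0,0,0,0],[0,0,0.015,0,0,0,0]]'; python3 -m inch '[[0,0,0.005,0,0,0,0],[0,0,0.01,0,0,0,0],[0,0,0.01,0,0,0,0]]'
```

```text
clock: 23.02
position: [0.5958, 0.1925, 0.2994]
tool_rot: [3.139, -0.0, 1.808]
force: [0.0, 0.0, 0.5]
grip_width: 0.0004
finger_force: 0.0
clock: 23.4
position: [0.5958, 0.1925, 0.2973]
tool_rot: [3.139, -0.0, 1.808]
force: [-0.1, 0.3, -0.4]
grip_width: -0.0004
finger_force: 0.0
```

```bash
python3 -m inch '[[0,0,0.005,0,0,0,0],[0,0,0.01,0,0,0,0],[0,0,0.01,0,0,0,0]]'; python3 -m inch '[[0,0,0.005,0,0,0,0],[0,0,0.01,0,0,0,0],[0,0,0.01,0,0,0,0]]'
```

```text
clock: 23.78
position: [0.5958, 0.1925, 0.2953]
tool_rot: [3.139, -0.0, 1.808]
force: [-0.4, 0.2, 0.3]
grip_width: -0.0003
finger_force: 0.0
clock: 24.15
position: [0.5958, 0.1925, 0.2933]
tool_rot: [3.139, -0.0, 1.808]
force: [-0.7, 0.2, -0.1]
grip_width: -0.0003
finger_force: 0.0
```

```bash
python3 -m inch '[[0,0,0.005,0,0,0,0],[0,0,0.01,0,0,0,0],[0,0,0.01,0,0,0,0]]'; python3 -m inch '[[0,0,0.005,0,0,0,0],[0,0,0.01,0,0,0,0],[0,0,0.01,0,0,0,0]]'
```

```text
clock: 24.52
position: [0.5958, 0.1925, 0.2913]
tool_rot: [3.139, -0.0, 1.808]
force: [0.6, 0.9, 0.1]
grip_width: 0.0
finger_force: 0.0
clock: 24.9
position: [0.5958, 0.1925, 0.2893]
tool_rot: [3.139, -0.0, 1.808]
force: [-0.0, 0.5, 0.2]
grip_width: -0.0001
finger_force: 0.0
```

```bash
python3 -m inch '[[0,0,0.005,0,0,0,0],[0,0,0.01,0,0,0,0],[0,0,0.01,0,0,0,0]]'; python3 -m inch '[[0,0,0.005,0,0,0,0],[0,0,0.01,0,0,0,0],[0,0,0.01,0,0,0,0]]'
```

```text
clock: 25.28
position: [0.5958, 0.1925, 0.2873]
tool_rot: [3.139, -0.0, 1.808]
force: [-0.0, -1.0, 0.1]
grip_width: 0.0001
finger_force: 0.0
clock: 25.65
position: [0.5958, 0.1925, 0.2853]
tool_rot: [3.139, -0.0, 1.808]
force: [0.4, 0.0, 0.4]
grip_width: 0.0003
finger_force: 0.0
```

```bash
python3 - <<'E'
from h import *
np.set_printoptions(precision=3,suppress=True,linewidth=200)
f0=load('scene'); f=grab('scene')
# change mask vs earlier picture near button, height map own frame, brightness
for g,l in((f0,'before'),(f,'now')):
    P=Tm(cloud(g),O,YAW); b=g['img'].mean(-1)
    print(l)
    for v in range(128,152,2): print(v,' '.join(f"{int(b[v,u]):3d}/{P[v,u,2]*1000:4.0f}/{P[v,u,0]*1000:4.0f}/{P[v,u,1]*1000:4.0f}" for u in range(286,314,3)))
print(proj(f,[[*mw(.015),.281],[*mw(.015),.270],[*mw(.015),.26]]))
E
```

```text
before
128  39/ 256/  72/  69  41/ 267/  56/  50  39/ 268/  58/  43  40/ 271/  56/  35  38/ 274/  55/  26  39/ 276/  54/  18  40/ 275/  58/  13  40/ 278/  57/   4  40/ 277/  60/  -1  39/ 279/  60/  -9
130  47/ 259/  60/  61  42/ 260/  60/  53  40/ 267/  52/  40  38/ 267/  55/  34  37/ 270/  53/  25  37/ 268/  58/  21  38/ 273/  53/   9  38/ 273/  56/   4  38/ 273/  60/  -1  39/ 278/  54/ -12
132  41/ 262/  46/  52  42/ 258/  55/  50  45/ 258/  59/  45  39/ 259/  59/  37  97/ 264/  55/  27  72/ 265/  55/  19  36/ 268/  54/  11  36/ 270/  54/   3  37/ 272/  53/  -5  38/ 272/  55/ -12
134  40/ 262/  38/  47  40/ 261/  42/  42  36/ 261/  45/  36 143/ 282/  15/   8 141/ 280/  20/   4 141/ 282/  20/  -3  54/ 262/  56/  12  39/ 264/  56/   4  37/ 266/  55/  -4  36/ 269/  53/ -13
136  39/ 262/  31/  43  40/ 262/  33/  36 106/ 262/  37/  31 149/ 280/  10/   6 151/ 282/   9/  -2 137/ 282/  13/  -8  86/ 275/  27/  -6  48/ 263/  49/   1  44/ 261/  55/  -4  41/ 261/  57/ -10
138  57/ 262/  23/  37  35/ 260/  28/  33 125/ 276/   7/  12 133/ 277/   8/   5 130/ 279/   7/  -4 103/ 278/  12/  -8 113/ 
[... 2924 characters left out ...]
-16  50/ 263/  18/ -18  37/ 264/  20/ -24  35/ 262/  25/ -28
146  40/ 263/  -9/  17  39/ 262/  -5/  13  60/ 263/  -3/   6 109/ 263/  -1/  -0 124/ 266/  -3/  -9  96/ 265/   2/ -13  61/ 262/   9/ -16  36/ 264/   9/ -23  37/ 262/  14/ -27  63/ nan/ nan/ nan
148  47/ 259/ -11/  16  40/ 260/  -9/  10  39/ 262/ -10/   2  34/ 263/  -8/  -4  34/ 263/  -6/ -10  36/ 264/  -4/ -16  36/ 262/   1/ -20  37/ 263/   3/ -27  38/ 264/   5/ -33  65/ 263/   9/ -38
150  53/ 257/ -14/  14  51/ 256/ -11/   9  48/ 260/ -13/   0  42/ 261/ -12/  -6  38/ 260/  -8/ -12  38/ 263/  -9/ -19  37/ 266/ -11/ -28  36/ 263/  -4/ -31  34/ 262/   0/ -36  35/ 263/   1/ -42
[[298.531 135.216]
 [298.804 139.858]
 [299.05  144.034]]
```

Depth shows the cap top at z ≈ 0.281 at machine-frame (0.013, 0). The fingertips are centred above it and still a few mm clear, so I'll keep going down in small steps.

```bash
for i in 1; do python3 -m inch '[[0,0,0.005,0,0,0,0],[0,0,0.01,0,0,0,0],[0,0,0.01,0,0,0,0]]'; done; python3 -m inch '[[0,0,0.005,0,0,0,0],[0,0,0.01,0,0,0,0],[0,0,0.01,0,0,0,0]]'; python3 -m inch '[[0,0,0.005,0,0,0,0],[0,0,0.01,0,0,0,0],[0,0,0.01,0,0,0,0]]'
```

```text
clock: 26.08
position: [0.5958, 0.1925, 0.2833]
tool_rot: [3.139, -0.0, 1.808]
force: [0.0, -0.2, -0.3]
grip_width: -0.0001
finger_force: 0.0
clock: 26.45
position: [0.5958, 0.1925, 0.2813]
tool_rot: [3.139, -0.0, 1.808]
force: [0.3, -0.4, -0.4]
grip_width: 0.0001
finger_force: 0.0
clock: 26.82
position: [0.5958, 0.1925, 0.2793]
tool_rot: [3.139, -0.0, 1.808]
force: [-0.6, 0.6, 0.1]
grip_width: 0.0002
finger_force: 0.0
```

```bash
python3 - <<'E'
from h import *
f=grab('scene'); P=Tm(cloud(f),O,YAW); b=f['img'].mean(-1)
for v in range(120,148,2): print(v,' '.join(f"{int(b[v,u]):3d}/{P[v,u,2]*1000:4.0f}/{P[v,u,0]*1000:4.0f}/{P[v,u,1]*1000:4.0f}" for u in range(290,311,3)))
print(bot.observe()['tool_rot'],proj(f,[[*mw(.015),.281],[*bot.observe()['position']]]))
t=grab('top'); W=Tm(cloud(t),O,YAW); m=(abs(W[...,0]-.015)<.07)&(abs(W[...,1])<.05)&(W[...,2]>.285); print(m.sum(), W[m][:,2].min() if m.any() else 0)
E
```

```text
120  84/ 280/  69/  55  37/ 321/   2/   3  37/ 323/   2/  -5  52/ 322/   6/  -9  48/ 320/  12/ -13  37/ 280/  84/  25  35/ 280/  87/  19
122  36/ 279/  63/  51  41/ 317/   1/   3  39/ 321/  -3/  -7  51/ 317/   7/  -8  49/ 313/  17/  -9  38/ 281/  73/  19  35/ 281/  76/  13
124  39/ 277/  59/  49  45/ 314/  -0/   2  45/ 314/   2/  -4  43/ 313/   6/  -9  52/ 311/  12/ -12  38/ 278/  70/  17  35/ 279/  71/  10
126  37/ 273/  56/  47  46/ 308/   1/   3  45/ 311/  -1/  -5  41/ 308/   7/  -7  54/ 307/  11/ -12  41/ 280/  59/  10  37/ 279/  64/   6
128  37/ 269/  55/  47  45/ 304/   1/   4  45/ 306/  -1/  -5  39/ 303/   8/  -7  66/ 303/  10/ -13  42/ 275/  59/  11  39/ 276/  60/   4
130  38/ 262/  57/  49  44/ nan/ nan/ nan  45/ 299/   3/  -2  38/ 301/   4/  -9  66/ 297/  13/ -11  44/ 275/  51/   6  36/ 274/  55/   1
132  42/ 258/  56/  48  77/ 295/  -1/   3  41/ 296/   2/  -3  37/ 296/   4/  -9  76/ 293/  11/ -11  38/ 269/  54/   8  33/ 269/  56/   1
134  37/ 264/  39/  37  37/ 260/  48/  35  84/ 289/   4/  -1  91/ 290/   6/  -7  88/ 289/  10/ -12  37/ 262/  56/   9  35/ 264/  56/   2
136 
[... 250 characters left out ...]
  51/ 262/  43/  -6
140 119/ 274/   1/  13 119/ 275/   1/   6 125/ 274/   5/   1 121/ 275/   7/  -5 130/ 275/   9/ -12 136/ 275/  12/ -17  41/ 261/  38/  -9
142  73/ 267/   4/  15 147/ 271/  -0/   5 153/ 273/   0/  -2 147/ 273/   3/  -8 127/ 272/   6/ -13  88/ 268/  15/ -15  41/ 262/  28/ -14
144  46/ 263/   2/  15 133/ 267/  -2/   4 131/ 270/  -3/  -4 122/ 270/  -0/ -10 108/ 268/   6/ -13  87/ 263/  15/ -15  36/ 264/  17/ -21
146  36/ 264/  -6/   9  88/ 263/  -2/   4 129/ 264/  -1/  -2 120/ 263/   3/  -8  77/ 263/   6/ -13  42/ 263/   8/ -19  36/ 263/  11/ -24
[ 3.13854657e+00 -4.65253722e-04  1.80829233e+00] [[298.53091973 135.21640778]
 [298.63969887 135.88159997]]
2961 0.2850392167456353
```

The visible fingertip end is at about z = 0.286, so there are still roughly 5 mm above the cap.

```bash
python3 -m inch '[[0,0,0.005,0,0,0,0],[0,0,0.01,0,0,0,0],[0,0,0.01,0,0,0,0]]'; python3 -m inch '[[0,0,0.005,0,0,0,0],[0,0,0.01,0,0,0,0],[0,0,0.01,0,0,0,0]]'; python3 -m inch '[[0,0,0.005,0,0,0,0],[0,0,0.005,0,0,0,0]]'
```

```text
clock: 27.3
position: [0.5958, 0.1925, 0.2773]
tool_rot: [3.139, -0.0, 1.808]
force: [0.0, -0.0, -0.0]
grip_width: 0.0005
finger_force: 0.0
clock: 27.68
position: [0.5958, 0.1925, 0.2753]
tool_rot: [3.139, -0.0, 1.808]
force: [-0.4, 0.2, 2.4]
grip_width: -0.0001
finger_force: 0.6
clock: 27.92
position: [0.5959, 0.1925, 0.2744]
tool_rot: [3.138, -0.0, 1.808]
force: [0.2, 0.5, 1.5]
grip_width: 0.0001
finger_force: 0.9
```

Contact. Now press through in 1 mm steps.

```bash
python3 -m inch '[[0,0,0.005,0,0,0,0],[0,0,0.01,0,0,0,0],[0,0,0.01,0,0,0,0]]'; python3 -m inch '[[0,0,0.005,0,0,0,0],[0,0,0.005,0,0,0,0]]'; python3 -m inch '[[0,0,0.004,0,0,0,0],[0,0,0.004,0,0,0,0]]'
```

```text
clock: 28.3
position: [0.5959, 0.1925, 0.2724]
tool_rot: [3.138, -0.0, 1.808]
force: [-0.6, -0.9, 2.9]
grip_width: 0.0
finger_force: 1.5
clock: 28.55
position: [0.5959, 0.1925, 0.2714]
tool_rot: [3.139, -0.0, 1.808]
force: [-2.2, -0.1, 3.9]
grip_width: 0.0001
finger_force: 1.7
clock: 28.8
position: [0.5959, 0.1925, 0.2708]
tool_rot: [3.138, -0.0, 1.808]
force: [-1.5, 0.4, 5.9]
grip_width: -0.0
finger_force: 3.0
```

```bash
python3 -m inch '[[0,0,0.003,0,0,0,0],[0,0,0.003,0,0,0,0]]'
```

```text
clock: 29.05
position: [0.596, 0.1925, 0.2707]
tool_rot: [3.138, -0.0, 1.808]
force: [-2.8, -2.0, 12.7]
grip_width: -0.0
finger_force: 5.8
```

The force jumped at the hard stop, so the button is fully down. I'll retreat straight up, check and hand in.

```bash
python3 -m inch '[[0,0,-0.03,0,0,0,0],[0,0,-0.1,0,0,0,0],[0,0,-0.3,0,0,0,0],[0,0,-0.4,0,0,0,0],[0,0,-0.4,0,0,0,0],[0,0,-0.4,0,0,0,0]]'
python3 - <<'E'
from h import *
from scipy.optimize import least_squares
f=grab('scene');P=Tm(cloud(f),O,YAW);img=f['img'].astype(int);x,y,z=np.moveaxis(P,-1,0)
m=(z>.195)&(z<.215)&(abs(y)<.035)&(x>-.15)&(x<-.04); print('spout top',np.median(z[m]))
m=(z>.276)&(abs(y)<.012)&(x>-.01)&(x<.03)&(z<.29); print('button',m.sum(),np.percentile(z[m],90))
b=img[...,2]>img[...,0]+20; q=P[b&(np.hypot(x+.085,y)<.06)&(z>.108)&(z<.14)]
r=least_squares(lambda p:np.hypot(*(q[:,:2]-p).T)-.0395,[-.085,.003],loss='soft_l1',f_scale=.002); print('mug own',r.x,np.percentile(q[:,2],95))
s=bot.observe(); print(s['position'],s['force'],s['clock'])
print(bot.job_done())
E
```

```text
clock: 29.8
position: [0.5954, 0.1923, 0.3495]
tool_rot: [3.139, -0.0, 1.808]
force: [0.1, -0.3, 0.1]
grip_width: -0.0
finger_force: 0.0
spout top 0.20330459805024817
button 61 0.28298631868480406
mug own [-0.08494248  0.00199593] 0.11936333545275075
[0.59537244 0.19229425 0.34920718] [ 0.12893016 -0.67833371  0.00585229] 29.85
the job is handed in; nothing more can be done
None
```

I handed the job in at 29.9 s of the 69 s limit: the spout is up at its stop, the mug stands upright on the drip tray about 4 mm from the outlets, and the brew button was pressed to its stop and sprang back (the hand-in returned no verdict).

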